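# Latch the bench kiln's door

## Task

The small bench kiln is loaded: swing its door shut without slamming it, lift the latch bar (the one with the black ball knob) over the keeper's lip and, pressing the door in only as far and as firmly as its sprung plug needs, let the bar drop fully into the keeper's notch, so that the latch holds the door shut when you let go. Never ram the bar against the keeper or crush the plug against the kiln's mouth, and leave the things standing around where they are.

Things in the scene. Friction and masses are not known exactly. Their poses are not given: they have to be found in the camera images.
- kiln: green bench kiln, fixed, 260 x 260 mm, 272 high; origin under its centre, z up, its front plate at its own x = -130 mm faces its -x. Mouth 120 wide x 100 high, centre 145 mm up. A mouth ring with the keeper bolted to it is set in or out by hand by up to 7 mm from its nominal place, differently each time; this is not measured and must be felt. Loads on ring and keeper count as loads on the kiln
- keeper (a point): NOMINAL middle of the inner face of the keeper's lip at its crest (179 mm up; kiln x = -187, y = -108 mm); the real one up to 7 mm nearer or deeper. Keeper: a 12 mm wide steel block out of the mouth ring beside the door's free edge, with a square notch in its top: lip 8 mm thick in front, notch 10 mm wide (for the 6 mm bar), a shoulder as high as the lip behind; notch floor 160 mm up
- door (a joint): door angle (rad) about its upright hinge, grows as it opens; 0 = latched with the keeper in its nominal place (latched: -0.04 to 0.04 as the keeper is set); about 0.4 to 0.8 at the start; it stays where it is left. Green steel door 186 wide x 160 high x 30 thick, 65 to 225 mm up, hinged on the kiln's +y side, its free edge coming towards the kiln's -x as it opens
- hinge (a point): point on the door's hinge axis, 175 mm up, the height of the latch bar's pivot; kiln x = -163, y = +108 mm. Its axes are the door's: x into the kiln, -y along the door from the hinge to the free edge (parallel to the kiln's when shut; turned by minus the door angle about z when open)
- bar (a joint): latch bar angle (rad): 0 = level on its stop pin, grows as the nose lifts, to 0.6. Flat steel bar 20 high x 6 thick on the door's outer face, pivot at door x = -21, y = -103 mm, running along door -y; it crosses the keeper 113 mm from the pivot. Falls by its weight (about 2 N). Above 0.13 it clears the keeper; lying on top of it it reads 0.12; pressed on the lip it can hang by friction
- ball (a point): centre of the black ball knob (32 mm diameter), which turns freely on a 10 mm stem that stands straight out of the bar: door x = -75, y = -188 mm, at the bar's pivot height when the bar is level, 85 mm from the bar's pivot. Nothing else lies within 25 mm of it but the stem; it may be pinched from above, best across the stem
- nose: the bar's outer part, 66 x 20 x 6 mm, which drops behind the keeper's lip; origin at its middle, 100 mm from the bar's pivot; the bar ends 133 mm from the pivot
- plug: white fire-brick plug inside the door, on springs; origin on the hinge axis at bench height, moving with the plug. Its rim meets the mouth ring 188 mm from the hinge, 3.5 mm (as the ring is set, 2.6 to 4.4) before the bar clears the lip, and resists with 2 N per mm: 5 to 9 N of push at the ball to clear the lip. At 5.4 mm (11 N) it is solid. Brick bears 20 N on the ring, the bar 25 N on the keeper
- tile: a terracotta tile 170 x 220 x 12 mm, fixed in front of the kiln under the door
- crucible: a white ceramic crucible, 52 mm across, 34 high, loose on the tile; origin under its centre
- flask: a steel casting flask, an open cylinder 48 mm across, 45 high, loose on the tile; origin under its centre
- tongs: dark steel kiln tongs, 240 mm long, 10 high, loose on the bench; origin under the middle
- charcoal: a black charcoal block 100 x 60 x 30 mm, loose; origin under its centre
- jar: an amber glass jar with a black lid, 60 mm across, 75 high, loose; origin under its centre
- bench_block: a square steel block 75 x 75 x 18 mm, loose; origin under its centre
- hammer: a hammer 230 mm long, loose; origin under its middle
- file: a small round needle file with a light wooden handle, 160 mm long, loose; origin under its middle

How it is judged:
By the outcome, as a careful person would: the job done as asked, in the order asked, and still so for the second after the job is handed in, with the robot touching nothing.
It also fails if it takes over 51 s, if anything falls off the work surface, if the arm or the gripper's body presses on something with over 40 N, if the wrist force passes 120 N, or if a joint passes its speed limit or range.

## Robot

A 7-joint arm with a two-finger parallel gripper is mounted at the origin on the work surface. World frame = base frame: x ahead of the robot, y to its left, z up, the work surface at z = 0. Lengths are in m, angles in rad, forces in N, time in s.
With the tool pointing down it reaches from about 0.4 to 0.85 m from the base axis. Payload 10.4 kg.
Tool frame: the origin (TCP) lies midway between the tips of the shut fingers; the grasp point (between the pads) lies 19 mm behind it; y points along the fingers, z is the direction in which the jaws open and shut, and the axes are right-handed (so a half turn about y gives the same grasp; the last joint's range is limited). The gripper opens to 87 mm and grips with 3 to 60 N. Pads are 19 mm wide; open, the fingers measure 117 mm over their backs; the gripper's body (75 mm by 190 mm) begins 51 mm behind the grasp point.
Start: joints at [-1.241, 0.332, -0.065, 1.46, 0.022, 1.35, -0.088], TCP at [0.216, 0.587, 0.203] pointing down, gripper open.
Joint ranges: [-2.6, 2.6], [-0.5, 2.12], [-1.47, 1.34], [0.16, 2.42], [-1.27, 4.41], [0.06, 2.06], [-2.6, 2.6]. Speed limits (rad/s): [2.22, 2.22, 2.79, 2.79, 3.14, 3.14, 3.14].

## Interface

Orientations are given as a rotation vector (axis times angle).
In Python, from bench import sense, get_image, camera_model, job_done gives the robot as it stands.
- The arm moves only by the tool step_arm, never from a script. Its argument "targets" is a list of rows, each a list of 7 numbers: the shift along the tool's x, y, z in cm, then the turn, a rotation vector about the tool's x, y, z in rad, then the gripper command: -1 is shut, 1 is fully open, values between are in proportion. A call has 1 to 12 rows; each row shifts and turns the commanded pose from where the row before left it, along the tool's axes as they then stand; what a row does not reach is not made up. A row lasts 1/12 s, in which the tool goes at most 41.7 mm and 7.16 degrees, less where a joint would pass 70% of its speed; a pose out of reach is approached as far as the arm can. A call with a gripper value outside its range is refused whole. The fingers move at their own pace and stop on an object; "grip_force" is the grip in N (left out, the last holds). Time passes only in rows, so rows that do not move let the fingers close. It gives the time, the measured TCP pose, the force and the opening at its end, in the units of the state.
- sense(): the state, without advancing time (a new reading comes with each control period).
- get_image(name): name is "scene" or "top" or "wrist"; returns the picture (400x640x3 uint8, red, green, blue); there is no depth.
- camera_model(name): a dict with "fx", "fy", "cx", "cy" (pixels), "dist_coeffs" ([k1, k2, p1, p2, k3] as OpenCV has them; the pictures are not rectified), "camera_from_world" (4x4, takes a point from world to camera coordinates). Camera axes: x right, y down, z forward; pixel columns grow to the right and rows downward; lengths in m; the calibration is good to about 2 mm. A picture is of the moment at which its call begins: read the wrist's pose just before it. camera_model takes no time and is no camera call; for the wrist camera it gives the pose at the moment of the call.
- job_done(): hands the job in, once; it reports no verdict.
The state is a dict: "clock": time; "joint_positions": joint angles; "joint_velocities": joint speeds; "joint_efforts": joint torques, N m; "tool_pos": TCP position; "tool_rot": TCP orientation; "wrist_force": force on the tool from outside, world axes, zero at the start; "wrist_torque": the same for the moment, N m; "width": opening from 0.0 (shut) to 1.0 (fully open).
Only numpy, scipy, OpenCV 4.12 (cv2) and the standard library are available. Lean on these libraries where they do the work, as an engineer would, in place of code of your own. Each camera call takes 0.05 s, during which the arm holds its last target.

## Working session

There is one attempt and no reset: what is moved stays moved. The work goes in short steps, Python scripts to look and compute and a tool call to move; the robot and the scene stay as the last step left them, time stands still between calls to the robot, and variables do not carry over. Pictures are saved under pics/ and viewed, and the job is handed in when it is done.

Besides the shell and the picture viewer there is one more tool, called after "Emit:" as name(argument=value, ...) on one line, values as JSON. step_arm: Moves the arm, as the interface text tells. Its arguments: {"type":"object","properties":{"targets":{"type":"array","items":{"type":"array","items":{"type":"number"}}},"grip_force":{"type":"number"}},"required":["targets"]}

```bash
ls; mkdir -p pics; python3 - <<'E'
from bench import *
import cv2
s=sense()
for k,v in s.items(): print(k,v)
for n in ["scene","top","wrist"]:
    m=camera_model(n); print(n,m)
    cv2.imwrite(f"pics/{n}0.png",get_image(n)[:,:,::-1])
E
```

```text
pics
clock 0.0
joint_positions [-1.24060796  0.33289495 -0.06470343  1.46088949  0.02160927  1.34984849
 -0.08845497]
joint_velocities [-1.48864133e-03 -1.09485682e-03 -4.65660477e-04  6.13244663e-05
 -6.09671350e-05  1.17863618e-03  1.24214169e-04]
joint_efforts [-1.53193005e-04 -6.23250532e+01  2.46937521e-02 -3.89889979e+01
 -6.13358058e-02  3.97252408e-02  1.81412051e-04]
tool_pos [0.21582321 0.58615515 0.20176428]
tool_rot [-1.55435602  0.27694991 -0.27668031]
wrist_force [ 0.28421909 -0.71126055 -0.36358438]
wrist_torque [-0.02327281 -0.0167175   0.03301375]
width 0.999972013678024
scene {'fx': 380.3259824049551, 'fy': 380.3259824049551, 'cx': 318.41378394357037, 'cy': 193.6036934492735, 'dist_coeffs': array([-0.02486781,  0.        ,  0.        ,  0.        ,  0.        ]), 'camera_from_world': array([[ 0.42455552,  0.90530376,  0.01333073, -0.14425783],
       [ 0.78975733, -0.36308792, -0.49441939, -0.40033199],
       [-0.4427595 ,  0.22043652, -0.86912126,  1.51626007],
       [ 0.        ,  0.        ,  0.        ,  1.        ]])}
top {'fx': 392.3816964789949, 'fy': 392.3
[... 373 characters left out ...]
127e-04, -9.87792852e-01,
         1.06054414e+00],
       [ 0.00000000e+00,  0.00000000e+00,  0.00000000e+00,
         1.00000000e+00]])}
wrist {'fx': 308.70283455960976, 'fy': 308.70283455960976, 'cx': 318.7210243959244, 'cy': 199.87605399233823, 'dist_coeffs': array([-0.06080543,  0.        ,  0.        ,  0.        ,  0.        ]), 'camera_from_world': array([[ 3.45309622e-01,  9.38488602e-01, -6.40180876e-04,
        -6.24871248e-01],
       [ 9.06956564e-01, -3.33532160e-01,  2.57266573e-01,
        -3.18767393e-02],
       [ 2.41228225e-01, -8.94172392e-02, -9.66340261e-01,
         3.88845017e-01],
       [ 0.00000000e+00,  0.00000000e+00,  0.00000000e+00,
         1.00000000e+00]])}
```

View pics/scene0.png

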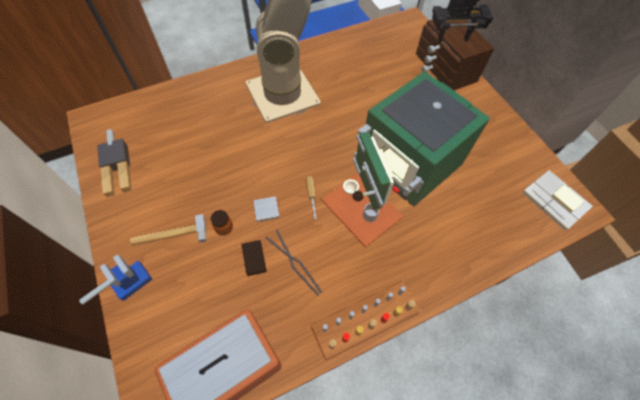

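View pics/top0.png

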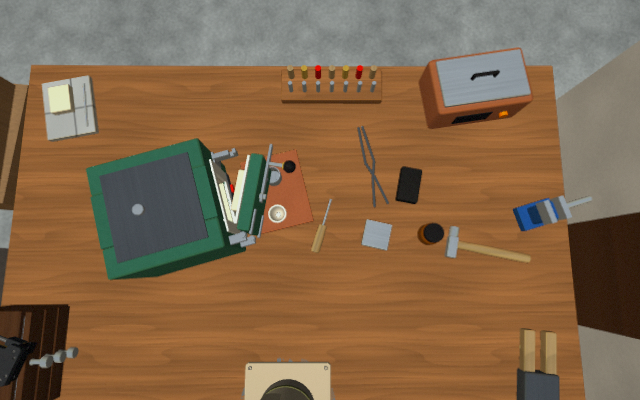

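View pics/wrist0.png

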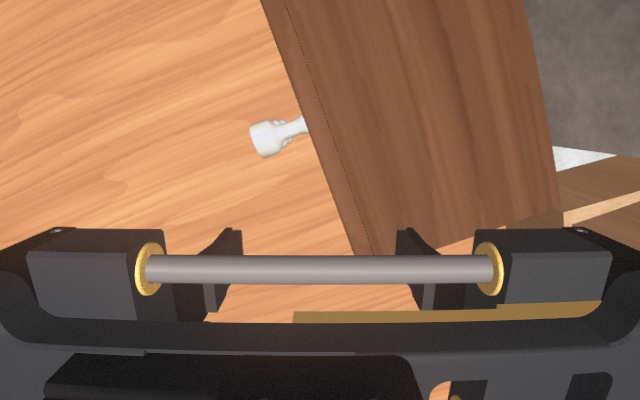

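```bash
cat > h.py <<'E'
import numpy as np, cv2
from bench import *
from scipy.spatial.transform import Rotation as R
def proj(P,m):
    T=m["camera_from_world"];P=np.atleast_2d(np.asarray(P,float))
    rv,_=cv2.Rodrigues(T[:3,:3]);K=np.array([[m["fx"],0,m["cx"]],[0,m["fy"],m["cy"]],[0,0,1]])
    return cv2.projectPoints(P,rv,T[:3,3],K,m["dist_coeffs"])[0].reshape(-1,2)
def ray(uv,m):
    T=m["camera_from_world"];K=np.array([[m["fx"],0,m["cx"]],[0,m["fy"],m["cy"]],[0,0,1]])
    n=cv2.undistortPoints(np.array([[uv]],float),K,m["dist_coeffs"]).reshape(2)
    d=T[:3,:3].T@np.array([n[0],n[1],1]);return -T[:3,:3].T@T[:3,3],d/np.linalg.norm(d)
def onz(uv,m,z):
    o,d=ray(uv,m);return o+d*(z-o[2])/d[2]
def tri(uv1,m1,uv2,m2):
    o1,d1=ray(uv1,m1);o2,d2=ray(uv2,m2)
    t=np.linalg.lstsq(np.c_[d1,-d2],o2-o1,rcond=None)[0]
    a=o1+t[0]*d1;b=o2+t[1]*d2;return (a+b)/2,np.linalg.norm(a-b)
E
python3 - <<'E'
from h import *
t=cv2.imread("pics/top0.png");s=cv2.imread("pics/scene0.png")
cv2.imwrite("pics/topc.png",cv2.resize(t[125:285,80:330],None,fx=3.2,fy=3.2,interpolation=cv2.INTER_CUBIC)[:600])
cv2.imwrite("pics/scenec.png",cv2.resize(s[70:250,320:500],None,fx=3.3,fy=3.3,interpolation=cv2.INTER_CUBIC))
g=cv2.cvtColor(t,cv2.COLOR_BGR2HSV)
mk=cv2.inRange(g,(55,80,20),(95,255,255))
n,l,st,c=cv2.connectedComponentsWithStats(mk)
m=camera_model("top")
for i in range(1,n):
    if st[i,4]>100:print(st[i],c[i])
E
```

```text
[  86  139  160  140 6780] [165.09970501 217.1600295 ]
[ 237  154   29   81 1340] [252.23059701 194.94104478]
```

View pics/topc.png

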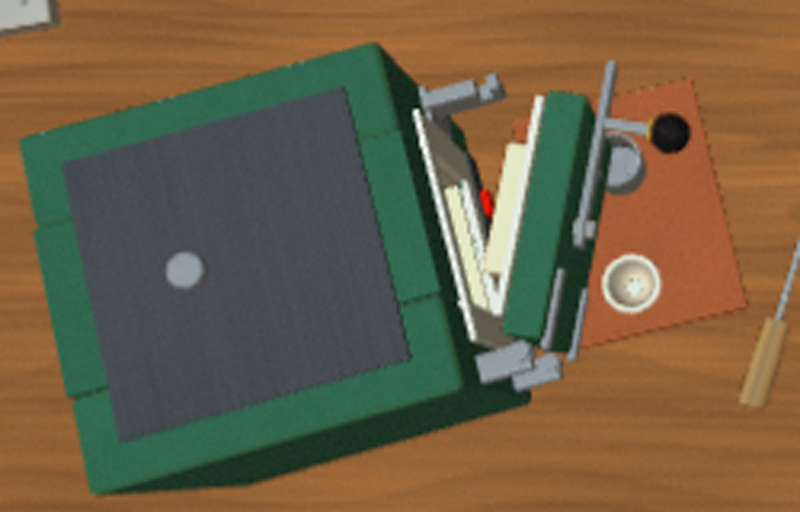

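View pics/scenec.png

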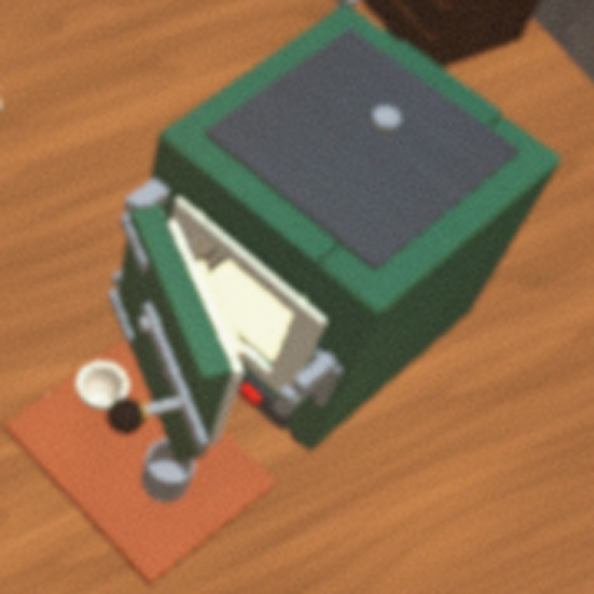

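```bash
python3 - <<'E'
from h import *
mt,ms=camera_model("top"),camera_model("scene")
T=[(86.25,168.75),(198.1,138.4),(224.7,246.25),(109,279)]
S=[(488.8,117.9),(435.2,163.9),(369.4,110.3),(424.5,72.4)]
print([ (np.round(tri(a,mt,b,ms)[0],4),round(tri(a,mt,b,ms)[1],4)) for a,b in zip(T,S)])
C=[];
for X,m in((T,mt),(S,ms)):
    P=np.array([onz(a,m,.272) for a in X]); C.append(P)
    print(np.round(P,4), P.mean(0), [np.linalg.norm(P[i]-P[i-1]) for i in range(4)])
P=(C[0]+C[1])/2
# order: back-far, front-far, front-near, back-near ; kiln coords
k=np.array([[.13,-.13],[-.13,-.13],[-.13,.13],[.13,.13]])
def fit(P):
    c=P[:,:2].mean(0);q=P[:,:2]-c
    th=np.arctan2((k[:,0]*q[:,1]-k[:,1]*q[:,0]).sum(),(k*q).sum());return c,th
for Q in(C[0],C[1],P):
    c,th=fit(Q);print(c,th)
def k2w(x,y,z): return np.array([c[0]+np.cos(th)*x-np.sin(th)*y,c[1]+np.sin(th)*x+np.cos(th)*y,z])
print("hinge",k2w(-.163,.108,.175),"keeper",k2w(-.187,-.108,.179))
# keeper & hinge reproj
h=k2w(-.163,.108,.175)
b,e=tri((289.4,166.6),mt,(357.9,195.8),ms);print("ball",b,e)
for p in (k2w(-.187,-.108,.179),h,k2w(-.163,.108,.225)): print(proj(p,mt),proj(p,ms))
b0=np.array([-.075,-.188])
d=b[:2]-h[:2]; dk=np.array([np.cos(th)*d[0]+np.sin(th)*d[1],-np.sin(th)*d[0]+np.cos(th)*d[1]])
print("dk",dk,np.hypot(*dk),np.hypot(*b0),"door angle", -(np.arctan2(dk[1],dk[0])-np.arctan2(b0[1],b0[0])))
E
```

```text
[(array([0.5895, 0.4384, 0.2649]), np.float64(0.0016)), (array([0.6618, 0.1933, 0.2677]), np.float64(0.0054)), (array([0.4163, 0.1244, 0.264 ]), np.float64(0.0062)), (array([0.3451, 0.3711, 0.2589]), np.float64(0.0005))]
[[0.588  0.4349 0.272 ]
 [0.6591 0.1892 0.272 ]
 [0.4148 0.1195 0.272 ]
 [0.3454 0.3639 0.272 ]] [0.50184273 0.27686153 0.272     ] [np.float64(0.25279997855995423), np.float64(0.2557980416551559), np.float64(0.25409867516863877), np.float64(0.2540844941683556)]
[[0.5933 0.4308 0.272 ]
 [0.6642 0.1936 0.272 ]
 [0.4227 0.1232 0.272 ]
 [0.3558 0.3605 0.272 ]] [0.50899255 0.27701652 0.272     ] [np.float64(0.24769675288211757), np.float64(0.24766926152862068), np.float64(0.25152344270847987), np.float64(0.24653748394304498)]
[0.50184273 0.27686153] 1.8510630885347552
[0.50899255 0.27701652] 1.8551402960921588
[0.50541764 0.27693902] 1.853077995679266
hinge [0.4470953  0.09030702 0.175     ] keeper [0.66123169 0.12742319 0.179     ]
ball [ 0.61901146 -0.0096034   0.17311061] 0.00200126357880342
[[234.46909338 149.49909101]] [[406.5104183  189.13801421]]
[[247.05010709 234.86277662]] [[359.95219714 140.24239134]]
[[242.91414662 233.18710054]] [[361.74350959 130.00612658]]
dk [-0.14384306 -0.1372823 ] 0.19883977575281486 0.2024080037943164 door angle 0.42914244501610477
```

```bash
python3 - <<'E'
from h import *
s=sense();Rm=R.from_rotvec(s["tool_rot"]).as_matrix();print(np.round(Rm,3))
m=camera_model("wrist");T=m["camera_from_world"];cw=-T[:3,:3].T@T[:3,3]
print("cam in tool",Rm.T@(cw-s["tool_pos"]),"cam fwd in tool",Rm.T@T[2,:3])
h=np.array([.447,.0903]);th=1.853
for phi in(.43,.1,.05,0):
    a=th-phi;b=h+np.array([[np.cos(a),-np.sin(a)],[np.sin(a),np.cos(a)]])@[-.075,-.188]
    print(phi,b,"dooryaw",a, "z tool -doory yaw",a-np.pi/2)
print(np.arctan2(Rm[1,2],Rm[0,2]))
mt,ms=camera_model("top"),camera_model("scene")
for n,m in(("top",mt),("scene",ms)):
    im=cv2.imread(f"pics/{n}0.png");p=proj([.619,-.0096,.173],m)[0].astype(int)
    x0,y0=p-14;g=(im[y0:y0+28,x0:x0+28].max(2)<45).astype(np.uint8)
    nn,l,st,c=cv2.connectedComponentsWithStats(g);print(n,[(st[i],c[i]+[x0,y0]) for i in range(1,nn) if st[i,4]>20])
E
```

```text
[[ 0.938 -0.     0.346]
 [-0.346 -0.001  0.938]
 [ 0.    -1.    -0.001]]
cam in tool [-0.06939541 -0.1817349   0.00024786] cam fwd in tool [2.57181160e-01 9.66362956e-01 6.98177275e-04]
0.43 [ 0.62190601 -0.01156701] dooryaw 1.423 z tool -doory yaw -0.14779632679489652
0.1 [0.64547779 0.05060657] dooryaw 1.753 z tool -doory yaw 0.18220367320510333
0.05 [0.64721358 0.06057593] dooryaw 1.803 z tool -doory yaw 0.23220367320510338
0 [0.64844895 0.07061958] dooryaw 1.853 z tool -doory yaw 0.2822036732051034
1.2179694529828307
top [(array([  9,   9,  11,  12, 101], dtype=int32), array([289.03960396, 166.41584158]))]
scene []
```

Emit:
step_arm(targets=[[0,-3.6,0,0,0,0,1],[0,-3.6,0,0,0,0,1],[0,-3.6,0,0,0,0,1],[0,-3.6,0,0,0,0,1],[0,-3.6,0,0,0,0,1],[0,-3.6,0,0,0,0,1],[0,-2.4,0,0,0,0,1]])

```text
clock: 0.73
tool_pos: [0.2159, 0.5864, 0.4462]
tool_rot: [-1.55, 0.276, -0.277]
wrist_force: [0.4, 0.6, 0.8]
width: 0.997
```

Emit:
step_arm(targets=[[2.92,0,-2.1,0,0,0,1],[2.92,0,-2.1,0,0,0,1],[2.92,0,-2.1,0,0,0,1],[2.92,0,-2.1,0,0,0,1]])

```text
clock: 1.07
tool_pos: [0.2972, 0.4659, 0.4423]
tool_rot: [-1.553, 0.277, -0.276]
wrist_force: [0.8, -0.7, -0.4]
width: 1.0
```

Emit:
step_arm(targets=[[2.92,0,-2.1,0,0,0,1],[2.92,0,-2.1,0,0,0,1],[2.92,0,-2.1,0,0,0,1],[2.92,0,-2.1,0,0,0,1],[2.92,0,-2.1,0,0,0,1],[2.92,0,-2.1,0,0,0,1],[2.92,0,-2.1,0,0,0,1],[2.92,0,-2.1,0,0,0,1]])

```text
clock: 1.73
tool_pos: [0.4583, 0.2272, 0.4425]
tool_rot: [-1.553, 0.277, -0.277]
wrist_force: [0.5, 0.9, -0.3]
width: 1.0
```

Emit:
step_arm(targets=[[2.92,0,-2.1,0,0,0,1],[2.92,0,-2.1,0,0,0,1],[2.92,0,-2.1,0,0,0,1],[2.92,0,-2.1,0,0,0,1],[2.92,0,-2.1,0,0,0,1],[2.92,0,-2.1,0,0,0,1]])

```text
clock: 2.23
tool_pos: [0.5792, 0.0487, 0.4425]
tool_rot: [-1.553, 0.276, -0.277]
wrist_force: [0.3, 0.5, 0.3]
width: 1.0
```

Emit:
step_arm(targets=[[0,0,0,0,0.115,0,1],[0,0,0,0,0.115,0,1],[0,0,0,0,0.115,0,1],[0,0,0,0,0.115,0,1]])

```text
clock: 2.57
tool_pos: [0.5786, 0.0499, 0.4421]
tool_rot: [-1.475, 0.64, -0.64]
wrist_force: [-0.4, -0.6, -0.6]
width: 1.0
```

Emit:
step_arm(targets=[[0,0,0,0,0.113,0,1],[0,0,0,0,0.113,0,1],[0,0,0,0,0.113,0,1],[0,0,0,0,0.113,0,1],[0,0,0,0,0.113,0,1],[0,0,0,0,0.113,0,1],[0,0,0,0,0.113,0,1],[0,0,0,0,0.113,0,1],[0,0,0,0,0,0,1]])

```text
clock: 3.32
tool_pos: [0.5785, 0.0503, 0.4423]
tool_rot: [-1.134, 1.32, -1.32]
wrist_force: [0.5, 0.1, 0.0]
width: 1.0
```

```bash
python3 - <<'E'
from h import *
s=sense();Rm=R.from_rotvec(s["tool_rot"]).as_matrix();print(np.round(Rm,3),s["tool_pos"],s["joint_positions"])
m=camera_model("wrist")
im=get_image("wrist")[:,:,::-1].copy();cv2.imwrite("pics/wrist1.png",im)
print(proj([.619,-.0096,.173],m),proj([.6219,-.0116,.175],m))
cv2.imwrite("pics/scene1.png",get_image("scene")[:,:,::-1])
E
```

```text
[[-0.151 -0.     0.989]
 [-0.989 -0.    -0.151]
 [ 0.    -1.    -0.   ]] [0.57851622 0.05027613 0.4422917 ] [-0.61134841  0.24982856  0.60195337  1.11782212 -0.14472709  1.81443885
 -0.21043704]
[[350.55901862 202.15537078]] [[352.75820896 203.48808288]]
```

View pics/wrist1.png

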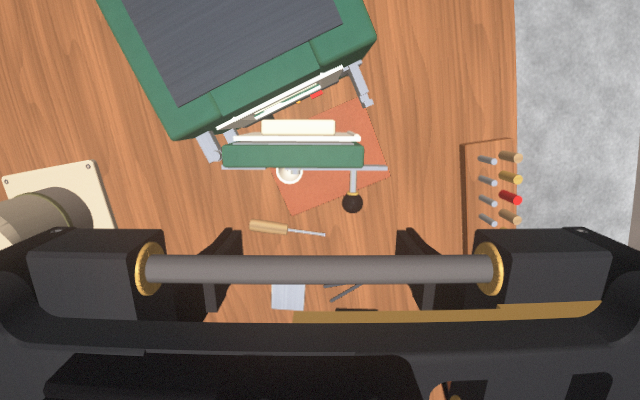

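View pics/scene1.png

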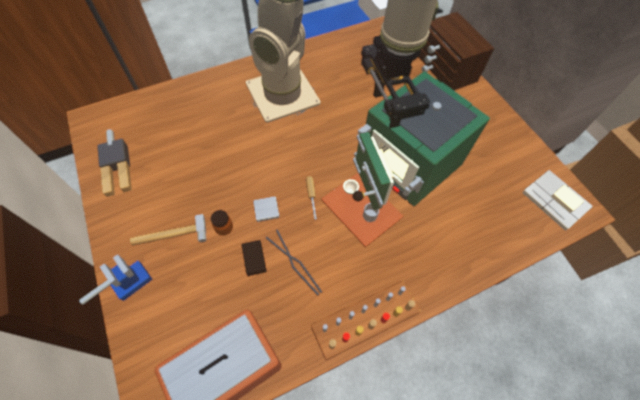

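```bash
python3 - <<'E'
from h import *
s=sense();Rm=R.from_rotvec(s["tool_rot"]).as_matrix()
m=camera_model("wrist");im=cv2.imread("pics/wrist1.png")
x0,y0=335,188
g=(im[y0:y0+30,x0:x0+34].max(2)<60).astype(np.uint8)
nn,l,st,c=cv2.connectedComponentsWithStats(g)
for i in range(1,nn):
    if st[i,4]>50:
        uv=c[i]+[x0,y0];print(st[i],uv,onz(uv,m,.175))
        print("tri w top",tri(uv,m,(289.04,166.4),camera_model("top")))
b=onz(uv,m,.175);d=b-[0,0,.0]-s["tool_pos"];print("tool shift cm",Rm.T@d*100)
h=camera_model("wrist")
e=cv2.inRange(cv2.cvtColor(im,cv2.COLOR_BGR2HSV),(55,80,20),(95,255,255))
e[:135]=0;e[175:]=0;e[:,:215]=0;e[:,370:]=0
pts=cv2.findNonZero(e);r=cv2.minAreaRect(pts);print(r)
E
```

```text
Traceback (most recent call last):
NameError: name 'uv' is not defined
```

```bash
python3 - <<'E'
from h import *
s=sense();Rm=R.from_rotvec(s["tool_rot"]).as_matrix()
m=camera_model("wrist");im=cv2.imread("pics/wrist1.png")
x0,y0=335,188
print(im[195:215:4,340:366:5].max(2))
hsv=cv2.cvtColor(im[y0:y0+30,x0:x0+34],cv2.COLOR_BGR2HSV)
g=((hsv[...,2]<75)).astype(np.uint8)
nn,l,st,c=cv2.connectedComponentsWithStats(g)
for i in range(1,nn):
    print(st[i])
    if st[i,4]>40:
        uv=c[i]+[x0,y0];print(uv,onz(uv,m,.175))
        print("tri w top",tri(uv,m,(289.04,166.4),camera_model("top")))
        b=onz(uv,m,.175);d=b-s["tool_pos"];print("tool shift cm",Rm.T@d*100)
E
```

```text
[[215 111 133 170 172 209]
 [203  68  75  74  67 205]
 [199  72  72  72  71 206]
 [194  70  77  71  66 207]
 [198 191  66  69 195 195]]
[  8   7  19  18 229]
[352.2489083  203.34497817] [ 0.62177967 -0.01086936  0.175     ]
tri w top (array([ 0.62040336, -0.01037439,  0.17401611]), np.float64(0.0032276965486238295))
tool shift cm [ 5.44460821 26.73133641  5.15953225]
```

Emit:
step_arm(targets=[[2.7,0,2.55,0,0,0,1],[2.7,0,2.55,0,0,0,1],[0,3.5,0,0,0,0,1],[0,3.5,0,0,0,0,1],[0,3.5,0,0,0,0,1],[0,3.5,0,0,0,0,1],[0,3.5,0,0,0,0,1],[0,2.5,0,0,0,0,1],[0,1.0,0,0,0,0,1],[0,0,0,0,0,0,1]])

```text
clock: 4.25
tool_pos: [0.62, -0.0104, 0.2303]
tool_rot: [-1.141, 1.317, -1.313]
wrist_force: [-0.8, -0.5, -0.0]
width: 1.001
```

```bash
python3 - <<'E'
from h import *
s=sense();print(s["tool_pos"])
m=camera_model("wrist")
im=get_image("wrist")[:,:,::-1].copy();cv2.imwrite("pics/wrist2.png",im)
t=get_image("top")[:,:,::-1];cv2.imwrite("pics/top2.png",cv2.resize(t[125:285,150:350],None,fx=3.5,fy=3.5,interpolation=cv2.INTER_CUBIC))
print(proj([.6213,-.0107,.175],m))
E
```

```text
[ 0.61998219 -0.0104192   0.23034728]
[[319.61387263 208.70850155]]
```

View pics/wrist2.png

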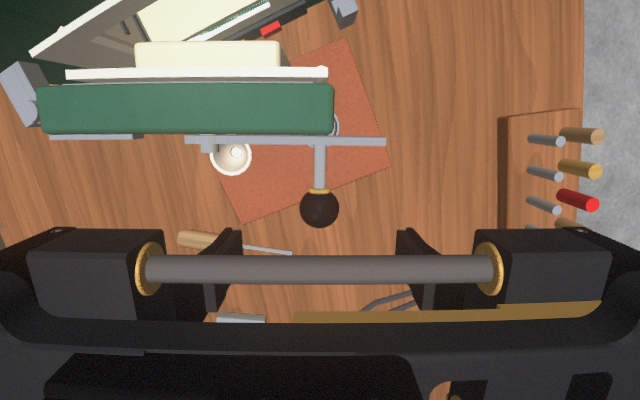

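View pics/top2.png

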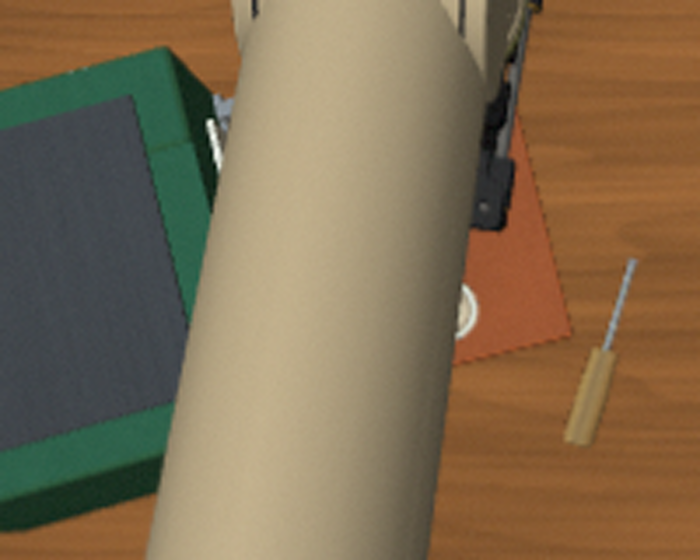

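Emit:
step_arm(targets=[[0,2.5,0.1,0,0,0,1],[0,2.5,0,0,0,0,1],[0,1.5,0,0,0,0,1],[0,0.8,0,0,0,0,1],[0,0,0,0,0,0,1],[0,0,0,0,0,0,1]])

```text
clock: 4.85
tool_pos: [0.6231, -0.0109, 0.1612]
tool_rot: [-1.135, 1.314, -1.316]
wrist_force: [0.3, 0.3, 1.3]
width: 1.003
```

```bash
python3 - <<'E'
from h import *
s=sense();print(s["tool_pos"],R.from_rotvec(s["tool_rot"]).as_matrix().round(3))
im=get_image("scene")[:,:,::-1].copy();cv2.imwrite("pics/scene3.png",cv2.resize(im[20:220,300:500],None,fx=3,fy=3,interpolation=cv2.INTER_CUBIC))
cv2.imwrite("pics/wrist3.png",get_image("wrist")[:,:,::-1])
E
```

```text
[ 0.6230947  -0.01089136  0.16123267] [[-0.145  0.002  0.989]
 [-0.989  0.    -0.145]
 [-0.    -1.     0.002]]
```

View pics/scene3.png

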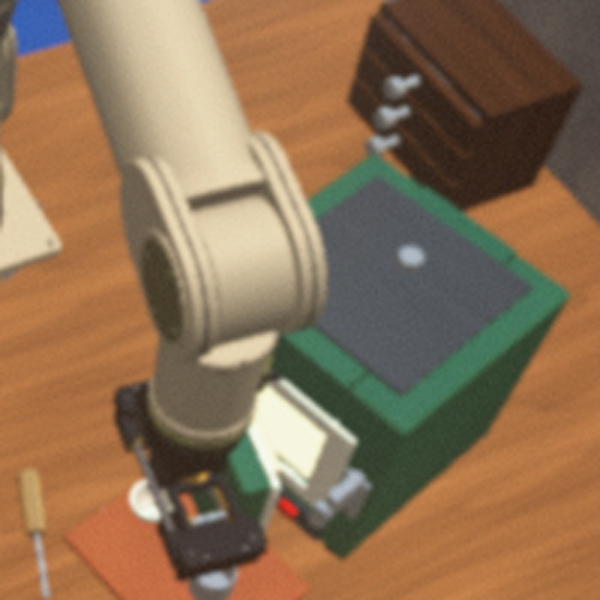

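View pics/wrist3.png

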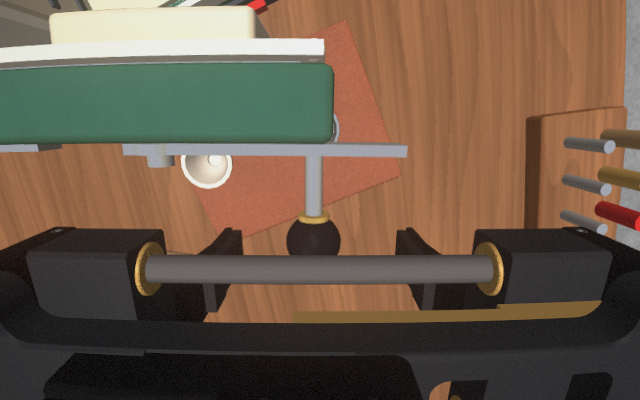

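Emit:
step_arm(targets=[[0,0.3,-0.15,0,0,0,1],[0,0,0,0,0,0,-0.3],[0,0,0,0,0,0,-1],[0,0,0,0,0,0,-1],[0,0,0,0,0,0,-1],[0,0,0,0,0,0,-1],[0,0,0,0,0,0,-1],[0,0,0,0,0,0,-1]], grip_force=30)

```text
clock: 5.62
tool_pos: [0.6207, -0.0106, 0.1565]
tool_rot: [-1.137, 1.316, -1.316]
wrist_force: [-0.4, -0.7, -0.5]
width: 0.56
```

Emit:
step_arm(targets=[[0,0,0,0,0,0,-1],[0,0,0,0,0,0,-1],[0,0,0,0,0,0,-1],[0,0,0,0,0,0,-1]])

```text
clock: 5.95
tool_pos: [0.6202, -0.0102, 0.1565]
tool_rot: [-1.137, 1.317, -1.315]
wrist_force: [-3.1, 1.6, 2.0]
width: 0.339
```

Emit:
step_arm(targets=[[-0.38,0,0.15,0,-0.02,0,-1],[-0.758,0,0.285,0,-0.04,0,-1],[-0.758,0,0.285,0,-0.04,0,-1],[0,0,0,0,0,0,-1]])

```text
clock: 6.28
tool_pos: [0.6306, 0.0095, 0.1565]
tool_rot: [-1.188, 1.24, -1.239]
wrist_force: [-2.7, 2.5, 2.0]
width: 0.339
```

```bash
cat > d.py <<'E'
from h import *
s=sense();Rm=R.from_rotvec(s["tool_rot"]).as_matrix()
print("t",round(s["clock"],2),"pos",s["tool_pos"].round(4),"Ftool",(Rm.T@s["wrist_force"]).round(2),"w",round(s["width"],3))
H=np.array([.447,.0903]);yaw=np.arctan2(Rm[1,2],Rm[0,2]);print("phi by yaw",round(.2822-yaw,4))
d=s["tool_pos"][:2]-H;print("hinge->tcp dist",np.hypot(*d).round(4),"phi by pos",round(1.853-(np.arctan2(d[1],d[0])-np.arctan2(-.188,-.075)),4))
E
python3 d.py
```

```text
t 6.28 pos [0.6306 0.0095 0.1565] Ftool [-2.4  -2.05 -2.82] w 0.339
phi by yaw 0.3238
hinge->tcp dist 0.2006 phi by pos 0.3173
```

Emit:
step_arm(targets=[[-0.758,0,0.285,0,-0.04,0,-1],[-0.758,0,0.285,0,-0.04,0,-1],[-0.758,0,0.285,0,-0.04,0,-1],[-0.57,0,0.217,0,-0.03,0,-1],[0,0,0,0,0,0,-1]])

```text
clock: 6.7
tool_pos: [0.6408, 0.0374, 0.1565]
tool_rot: [-1.257, 1.13, -1.13]
wrist_force: [-1.4, 2.0, 1.2]
width: 0.339
```

```bash
python3 d.py; python3 - <<'E'
from h import *
cv2.imwrite("pics/wrist4.png",get_image("wrist")[:,:,::-1])
E
```

```text
t 6.7 pos [0.6408 0.0374 0.1565] Ftool [-2.16 -1.25 -1.17] w 0.339
phi by yaw 0.1757
hinge->tcp dist 0.2009 phi by pos 0.1693
```

View pics/wrist4.png

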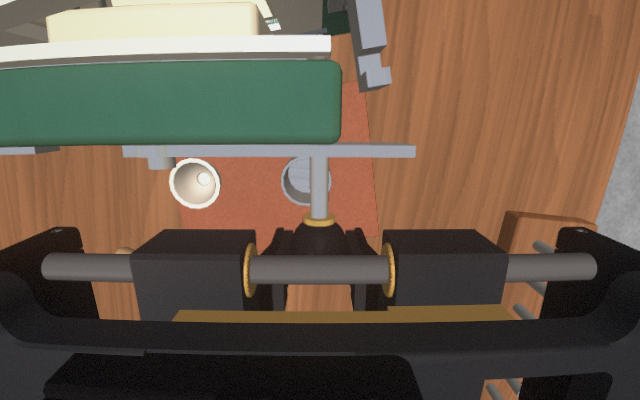

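Emit:
step_arm(targets=[[0,-0.2,0,0,0,0,-1],[0,-0.35,-0.02,0,0,0,-1],[0,-0.35,-0.03,0,0,0,-1],[0,-0.35,-0.04,0,0,0,-1],[0,-0.35,-0.05,0,0,0,-1],[0,-0.25,-0.05,0,0,0,-1],[0,0,0,0,0,0,-1],[0,0,0,0,0,0,-1]])

```text
clock: 7.42
tool_pos: [0.6383, 0.0357, 0.1751]
tool_rot: [-1.257, 1.133, -1.132]
wrist_force: [-2.8, 0.4, -2.1]
width: 0.338
```

```bash
python3 d.py; python3 - <<'E'
from h import *
cv2.imwrite("pics/wrist5.png",get_image("wrist")[:,:,::-1])
E
```

```text
t 7.42 pos [0.6383 0.0357 0.1751] Ftool [-0.66  2.09 -2.7 ] w 0.338
phi by yaw 0.1783
hinge->tcp dist 0.199 phi by pos 0.1807
```

View pics/wrist5.png

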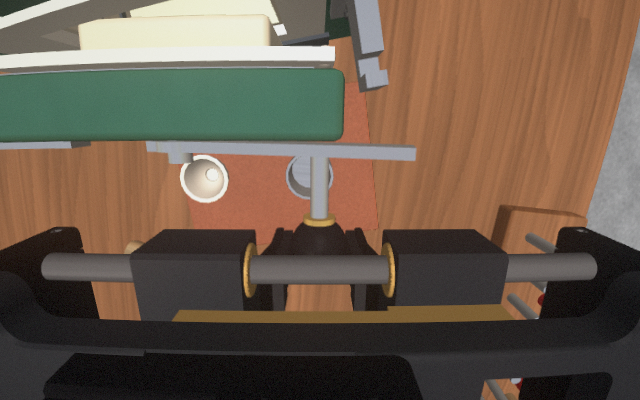

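Emit:
step_arm(targets=[[-0.377,0,0.146,0,-0.02,0,-1],[-0.377,0,0.146,0,-0.02,0,-1],[-0.377,0,0.146,0,-0.02,0,-1],[-0.19,0,0.074,0,-0.01,0,-1],[0,0,0,0,0,0,-1],[0,0,0,0,0,0,-1]])

```text
clock: 7.97
tool_pos: [0.6421, 0.0502, 0.1751]
tool_rot: [-1.286, 1.079, -1.079]
wrist_force: [-0.1, 0.5, -1.9]
width: 0.336
```

```bash
python3 d.py
```

```text
t 7.97 pos [0.6421 0.0502 0.1751] Ftool [-0.49  1.92 -0.04] w 0.336
phi by yaw 0.1075
hinge->tcp dist 0.1992 phi by pos 0.1056
```

Emit:
step_arm(targets=[[-0.094,0,0.037,0,-0.005,0,-1],[-0.094,0,0.037,0,-0.005,0,-1],[-0.094,0,0.037,0,-0.005,0,-1],[-0.094,0,0.037,0,-0.005,0,-1],[-0.094,0,0.037,0,-0.005,0,-1],[0,0,0,0,0,0,-1],[0,0,0,0,0,0,-1]])

```text
clock: 8.55
tool_pos: [0.643, 0.0547, 0.1751]
tool_rot: [-1.296, 1.061, -1.061]
wrist_force: [0.4, -0.1, -1.4]
width: 0.335
```

```bash
python3 d.py
```

```text
t 8.55 pos [0.643  0.0547 0.1751] Ftool [0.17 1.36 0.42] w 0.335
phi by yaw 0.083
hinge->tcp dist 0.1992 phi by pos 0.0823
```

Emit:
step_arm(targets=[[-0.094,0,0.037,0,-0.005,0,-1],[-0.094,0,0.037,0,-0.005,0,-1],[0,0,0,0,0,0,-1]])

```text
clock: 8.8
tool_pos: [0.6434, 0.0567, 0.1751]
tool_rot: [-1.301, 1.053, -1.053]
wrist_force: [0.3, 0.8, -1.1]
width: 0.341
```

```bash
python3 d.py
```

```text
t 8.8 pos [0.6434 0.0567 0.1751] Ftool [-0.73  1.11  0.48] w 0.341
phi by yaw 0.0725
hinge->tcp dist 0.1992 phi by pos 0.072
```

Emit:
step_arm(targets=[[-0.094,0,0.037,0,-0.005,0,-1],[-0.094,0,0.037,0,-0.005,0,-1],[0,0,0,0,0,0,-1]])

```text
clock: 9.05
tool_pos: [0.6437, 0.0588, 0.1751]
tool_rot: [-1.305, 1.046, -1.046]
wrist_force: [1.3, -0.3, -1.7]
width: 0.339
```

```bash
python3 d.py
```

```text
t 9.05 pos [0.6437 0.0588 0.1751] Ftool [0.6  1.69 1.16] w 0.339
phi by yaw 0.0625
hinge->tcp dist 0.1992 phi by pos 0.0615
```

Emit:
step_arm(targets=[[-0.094,0,0.037,0,-0.005,0,-1],[0,0,0,0,0,0,-1],[0,0,0,0,0,0,-1]])

```text
clock: 9.3
tool_pos: [0.6439, 0.0596, 0.1751]
tool_rot: [-1.306, 1.042, -1.043]
wrist_force: [1.5, -0.2, -1.5]
width: 0.339
```

```bash
python3 d.py
```

```text
t 9.3 pos [0.6439 0.0596 0.1751] Ftool [0.5  1.47 1.46] w 0.339
phi by yaw 0.058
hinge->tcp dist 0.1992 phi by pos 0.0571
```

Emit:
step_arm(targets=[[-0.094,0,0.037,0,-0.005,0,-1],[0,0,0,0,0,0,-1],[0,0,0,0,0,0,-1]])

```text
clock: 9.55
tool_pos: [0.644, 0.0606, 0.1751]
tool_rot: [-1.308, 1.039, -1.039]
wrist_force: [1.7, -0.1, -1.5]
width: 0.335
```

```bash
python3 d.py
```

```text
t 9.55 pos [0.644  0.0606 0.1751] Ftool [0.54 1.49 1.66] w 0.335
phi by yaw 0.0531
hinge->tcp dist 0.1992 phi by pos 0.0523
```

Emit:
step_arm(targets=[[-0.094,0,0.037,0,-0.005,0,-1],[0,0,0,0,0,0,-1],[0,0,0,0,0,0,-1]])

```text
clock: 9.8
tool_pos: [0.6442, 0.0616, 0.1751]
tool_rot: [-1.31, 1.035, -1.035]
wrist_force: [1.7, 0.2, -0.6]
width: 0.338
```

```bash
python3 d.py
```

```text
t 9.8 pos [0.6442 0.0616 0.1751] Ftool [0.17 0.59 1.71] w 0.338
phi by yaw 0.048
hinge->tcp dist 0.1992 phi by pos 0.0472
```

Emit:
step_arm(targets=[[-0.094,0,0.045,0,-0.005,0,-1],[0,0,0,0,0,0,-1],[0,0,0,0,0,0,-1]])

```text
clock: 10.05
tool_pos: [0.6443, 0.0626, 0.1751]
tool_rot: [-1.313, 1.031, -1.031]
wrist_force: [3.3, -0.4, -1.4]
width: 0.339
```

```bash
python3 d.py
```

```text
t 10.05 pos [0.6443 0.0626 0.1751] Ftool [1.19 1.4  3.12] w 0.339
phi by yaw 0.043
hinge->tcp dist 0.1992 phi by pos 0.0419
```

Emit:
step_arm(targets=[[-0.094,0,0.045,0,-0.005,0,-1],[0,0,0,0,0,0,-1],[0,0,0,0,0,0,-1]])

```text
clock: 10.3
tool_pos: [0.6445, 0.0637, 0.175]
tool_rot: [-1.315, 1.027, -1.027]
wrist_force: [2.8, -0.1, -1.3]
width: 0.339
```

```bash
python3 d.py
```

```text
t 10.3 pos [0.6445 0.0637 0.175 ] Ftool [0.81 1.28 2.73] w 0.339
phi by yaw 0.038
hinge->tcp dist 0.1993 phi by pos 0.0368
```

Emit:
step_arm(targets=[[-0.094,0,0.045,0,-0.005,0,-1],[0,0,0,0,0,0,-1],[0,0,0,0,0,0,-1]])

```text
clock: 10.55
tool_pos: [0.6446, 0.0647, 0.175]
tool_rot: [-1.317, 1.024, -1.024]
wrist_force: [3.3, -0.8, -1.8]
width: 0.338
```

```bash
python3 d.py
```

```text
t 10.55 pos [0.6446 0.0647 0.175 ] Ftool [1.55 1.83 3.04] w 0.338
phi by yaw 0.033
hinge->tcp dist 0.1993 phi by pos 0.0314
```

```bash
cat >> d.py <<'E'
f=Rm.T@s["wrist_force"];r=np.array([.075,.186]);n=np.hypot(*r);r/=n
print("RADIAL out",round(f[[0,2]]@r,2),"TANGENT(resist)",round(f[[0,2]]@[r[1],-r[0]],2),"push at .188",round(f[[0,2]]@[r[1],-r[0]]*n/.188,2))
E
python3 d.py
```

```text
t 10.55 pos [0.6446 0.0647 0.175 ] Ftool [1.55 1.83 3.04] w 0.338
phi by yaw 0.033
hinge->tcp dist 0.1993 phi by pos 0.0314
RADIAL out 3.4 TANGENT(resist) 0.3 push at .188 0.32
```

Emit:
step_arm(targets=[[0.03,0,0.08,0,0,0,-1],[0,0,0,0,0,0,-1],[0,0,0,0,0,0,-1]])

```text
clock: 10.8
tool_pos: [0.6448, 0.0647, 0.1746]
tool_rot: [-1.318, 1.025, -1.022]
wrist_force: [-1.6, 1.2, -0.7]
width: 0.338
```

```bash
python3 d.py
```

```text
t 10.8 pos [0.6448 0.0647 0.1746] Ftool [-1.5   0.71 -1.22] w 0.338
phi by yaw 0.0329
hinge->tcp dist 0.1994 phi by pos 0.0311
RADIAL out -1.69 TANGENT(resist) -0.94 push at .188 -1.0
```

Emit:
step_arm(targets=[[-0.094,0,0.045,0,-0.005,0,-1],[0,0,0,0,0,0,-1],[0,0,0,0,0,0,-1]])

```text
clock: 11.05
tool_pos: [0.645, 0.0657, 0.1746]
tool_rot: [-1.32, 1.021, -1.019]
wrist_force: [-4.1, 0.5, -2.4]
width: 0.343
```

```bash
python3 d.py
```

```text
t 11.05 pos [0.645  0.0657 0.1746] Ftool [-1.48  2.4  -3.84] w 0.343
phi by yaw 0.0279
hinge->tcp dist 0.1995 phi by pos 0.0264
RADIAL out -4.12 TANGENT(resist) 0.06 push at .188 0.06
```

Emit:
step_arm(targets=[[-0.106,0,0.0,0,-0.005,0,-1],[0,0,0,0,0,0,-1],[0,0,0,0,0,0,-1]])

```text
clock: 11.3
tool_pos: [0.6451, 0.0667, 0.1749]
tool_rot: [-1.321, 1.017, -1.016]
wrist_force: [-4.0, 0.6, -1.8]
width: 0.338
```

```bash
python3 d.py
```

```text
t 11.3 pos [0.6451 0.0667 0.1749] Ftool [-1.59  1.78 -3.73] w 0.338
phi by yaw 0.0229
hinge->tcp dist 0.1995 phi by pos 0.0212
RADIAL out -4.05 TANGENT(resist) -0.08 push at .188 -0.08
```

Emit:
step_arm(targets=[[-0.094,0,0.037,0,-0.005,0,-1],[0,0,0,0,0,0,-1],[0,0,0,0,0,0,-1]])

```text
clock: 11.55
tool_pos: [0.6452, 0.0677, 0.1749]
tool_rot: [-1.323, 1.013, -1.012]
wrist_force: [-4.8, 0.5, -3.5]
width: 0.337
```

```bash
python3 d.py; python3 - <<'E'
from h import *
cv2.imwrite("pics/wrist6.png",get_image("wrist")[:,:,::-1])
E
```

```text
t 11.55 pos [0.6452 0.0677 0.1749] Ftool [-1.74  3.51 -4.49] w 0.337
phi by yaw 0.0179
hinge->tcp dist 0.1995 phi by pos 0.0162
RADIAL out -4.82 TANGENT(resist) 0.07 push at .188 0.07
```

View pics/wrist6.png

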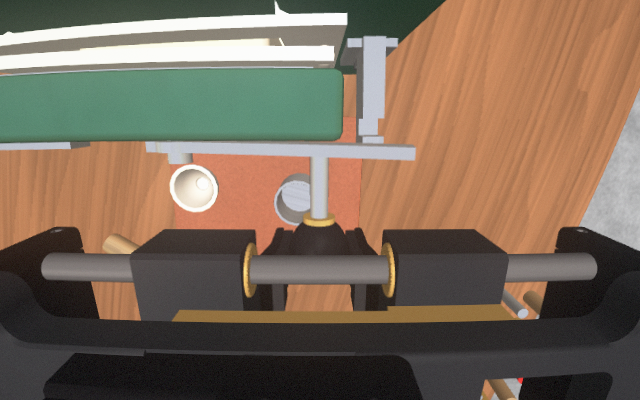

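Emit:
step_arm(targets=[[-0.11,0,-0.01,0,-0.005,0,-1],[0,0,0,0,0,0,-1],[0,0,0,0,0,0,-1]])

```text
clock: 11.85
tool_pos: [0.6453, 0.0686, 0.1751]
tool_rot: [-1.324, 1.008, -1.009]
wrist_force: [-3.6, 0.9, -2.8]
width: 0.337
```

```bash
python3 d.py
```

```text
t 11.85 pos [0.6453 0.0686 0.1751] Ftool [-1.86  2.83 -3.27] w 0.337
phi by yaw 0.013
hinge->tcp dist 0.1995 phi by pos 0.0115
RADIAL out -3.73 TANGENT(resist) -0.5 push at .188 -0.54
```

Emit:
step_arm(targets=[[-0.094,0,0.03,0,-0.005,0,-1],[0,0,0,0,0,0,-1],[0,0,0,0,0,0,-1]])

```text
clock: 12.1
tool_pos: [0.6454, 0.0696, 0.1752]
tool_rot: [-1.326, 1.005, -1.005]
wrist_force: [-2.9, 0.6, -2.4]
width: 0.342
```

```bash
python3 d.py
```

```text
t 12.1 pos [0.6454 0.0696 0.1752] Ftool [-1.34  2.35 -2.59] w 0.342
phi by yaw 0.008
hinge->tcp dist 0.1995 phi by pos 0.0064
RADIAL out -2.91 TANGENT(resist) -0.27 push at .188 -0.29
```

Emit:
step_arm(targets=[[-0.094,0,0.03,0,-0.005,0,-1],[0,0,0,0,0,0,-1],[0,0,0,0,0,0,-1]])

```text
clock: 12.35
tool_pos: [0.6455, 0.0706, 0.1752]
tool_rot: [-1.328, 1.001, -1.001]
wrist_force: [-1.8, 0.2, -2.4]
width: 0.334
```

```bash
python3 d.py
```

```text
t 12.35 pos [0.6455 0.0706 0.1752] Ftool [-0.72  2.38 -1.72] w 0.334
phi by yaw 0.0031
hinge->tcp dist 0.1995 phi by pos 0.0015
RADIAL out -1.86 TANGENT(resist) -0.03 push at .188 -0.03
```

Still no plug contact; continuing in 1 mm steps.

Emit:
step_arm(targets=[[-0.094,0,0.035,0,-0.005,0,-1],[0,0,0,0,0,0,-1],[0,0,0,0,0,0,-1]])

```text
clock: 12.6
tool_pos: [0.6456, 0.0715, 0.1752]
tool_rot: [-1.33, 0.997, -0.998]
wrist_force: [-0.2, -0.5, -2.8]
width: 0.334
```

```bash
python3 d.py
```

```text
t 12.6 pos [0.6456 0.0715 0.1752] Ftool [ 0.45  2.78 -0.37] w 0.334
phi by yaw -0.0019
hinge->tcp dist 0.1994 phi by pos -0.0032
RADIAL out -0.18 TANGENT(resist) 0.55 push at .188 0.59
```

Emit:
step_arm(targets=[[-0.094,0,0.035,0,-0.005,0,-1],[0,0,0,0,0,0,-1],[0,0,0,0,0,0,-1]])

```text
clock: 12.85
tool_pos: [0.6456, 0.0726, 0.1752]
tool_rot: [-1.332, 0.993, -0.994]
wrist_force: [1.6, -0.3, -1.7]
width: 0.339
```

```bash
python3 d.py
```

```text
t 12.85 pos [0.6456 0.0726 0.1752] Ftool [0.74 1.7  1.47] w 0.339
phi by yaw -0.007
hinge->tcp dist 0.1994 phi by pos -0.0086
RADIAL out 1.64 TANGENT(resist) 0.13 push at .188 0.14
```

Emit:
step_arm(targets=[[-0.094,0,0.035,0,-0.005,0,-1],[0,0,0,0,0,0,-1],[0,0,0,0,0,0,-1]])

```text
clock: 13.1
tool_pos: [0.6457, 0.0732, 0.1752]
tool_rot: [-1.334, 0.99, -0.991]
wrist_force: [2.0, -1.7, -1.9]
width: 0.336
```

```bash
python3 d.py
```

```text
t 13.1 pos [0.6457 0.0732 0.1752] Ftool [2.2  1.88 1.41] w 0.336
phi by yaw -0.0116
hinge->tcp dist 0.1994 phi by pos -0.0116
RADIAL out 2.13 TANGENT(resist) 1.52 push at .188 1.62
```

Emit:
step_arm(targets=[[-0.09,0,0.04,0,-0.005,0,-1],[0,0,0,0,0,0,-1],[0,0,0,0,0,0,-1]])

```text
clock: 13.35
tool_pos: [0.6457, 0.074, 0.1751]
tool_rot: [-1.336, 0.986, -0.987]
wrist_force: [2.8, -2.9, -1.9]
width: 0.338
```

```bash
python3 d.py
```

```text
t 13.35 pos [0.6457 0.074  0.1751] Ftool [3.59 1.87 1.78] w 0.338
phi by yaw -0.0164
hinge->tcp dist 0.1994 phi by pos -0.0157
RADIAL out 2.99 TANGENT(resist) 2.66 push at .188 2.84
```

Emit:
step_arm(targets=[[-0.07,0,0.03,0,-0.004,0,-1],[0,0,0,0,0,0,-1],[0,0,0,0,0,0,-1]])

```text
clock: 13.6
tool_pos: [0.6458, 0.0748, 0.1751]
tool_rot: [-1.337, 0.983, -0.984]
wrist_force: [3.4, -5.1, -1.3]
width: 0.341
```

```bash
python3 d.py
```

```text
t 13.6 pos [0.6458 0.0748 0.1751] Ftool [5.91 1.29 1.75] w 0.341
phi by yaw -0.0205
hinge->tcp dist 0.1994 phi by pos -0.0197
RADIAL out 3.83 TANGENT(resist) 4.83 push at .188 5.15
```

Emit:
step_arm(targets=[[-0.09,0,0.04,0,-0.005,0,-1],[0,0,0,0,0,0,-1],[0,0,0,0,0,0,-1]])

```text
clock: 13.85
tool_pos: [0.6459, 0.0754, 0.1751]
tool_rot: [-1.339, 0.979, -0.98]
wrist_force: [2.9, -4.7, -2.1]
width: 0.336
```

```bash
python3 d.py
```

```text
t 13.85 pos [0.6459 0.0754 0.1751] Ftool [5.37 2.15 1.31] w 0.336
phi by yaw -0.0251
hinge->tcp dist 0.1995 phi by pos -0.0228
RADIAL out 3.23 TANGENT(resist) 4.49 push at .188 4.79
```

Emit:
step_arm(targets=[[-0.05,0,0.02,0,-0.0025,0,-1],[0,0,0,0,0,0,-1],[0,0,0,0,0,0,-1]])

```text
clock: 14.1
tool_pos: [0.6459, 0.0758, 0.1751]
tool_rot: [-1.341, 0.978, -0.979]
wrist_force: [3.3, -5.2, -1.1]
width: 0.337
```

```bash
python3 d.py;  python3 - <<'E'
from h import *
cv2.imwrite("pics/wrist7.png",get_image("wrist")[:,:,::-1])
E
```

```text
t 14.1 pos [0.6459 0.0758 0.1751] Ftool [5.99 1.1  1.54] w 0.337
phi by yaw -0.0275
hinge->tcp dist 0.1995 phi by pos -0.0247
RADIAL out 3.67 TANGENT(resist) 4.98 push at .188 5.31
```

View pics/wrist7.png

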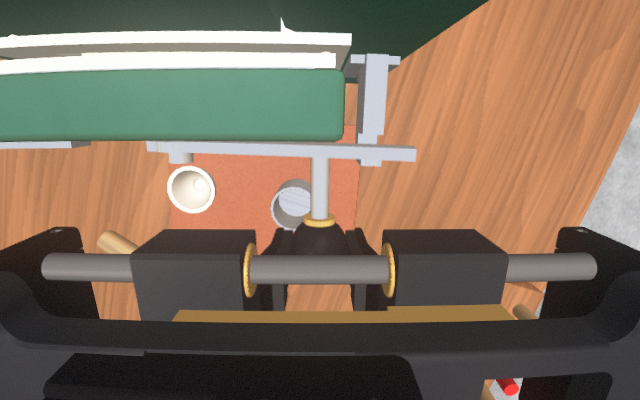

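Emit:
step_arm(targets=[[-0.09,0,0.035,0,-0.003,0,-1],[0,0,0,0,0,0,-1],[0,0,0,0,0,0,-1]])

```text
clock: 14.4
tool_pos: [0.646, 0.0764, 0.175]
tool_rot: [-1.342, 0.976, -0.977]
wrist_force: [2.8, -6.6, -1.6]
width: 0.338
```

```bash
python3 d.py
```

```text
t 14.4 pos [0.646  0.0764 0.175 ] Ftool [7.13 1.58 0.67] w 0.338
phi by yaw -0.0301
hinge->tcp dist 0.1995 phi by pos -0.0274
RADIAL out 3.28 TANGENT(resist) 6.36 push at .188 6.79
```

Emit:
step_arm(targets=[[0,0,0,0,0,0,-1]])

```text
clock: 14.48
tool_pos: [0.646, 0.0763, 0.1751]
tool_rot: [-1.342, 0.976, -0.977]
wrist_force: [2.1, -6.4, -2.2]
width: 0.34
```

```bash
python3 d.py
```

```text
t 14.48 pos [0.646  0.0763 0.1751] Ftool [6.72 2.23 0.07] w 0.34
phi by yaw -0.03
hinge->tcp dist 0.1995 phi by pos -0.0274
RADIAL out 2.58 TANGENT(resist) 6.21 push at .188 6.63
```

Emit:
step_arm(targets=[[-0.08,0,0.03,0,-0.003,0,-1],[0,0,0,0,0,0,-1],[0,0,0,0,0,0,-1]])

```text
clock: 14.73
tool_pos: [0.646, 0.0768, 0.175]
tool_rot: [-1.343, 0.973, -0.975]
wrist_force: [2.8, -7.2, -1.5]
width: 0.34
```

```bash
python3 d.py
```

```text
t 14.73 pos [0.646  0.0768 0.175 ] Ftool [7.72 1.5  0.46] w 0.34
phi by yaw -0.0327
hinge->tcp dist 0.1995 phi by pos -0.0298
RADIAL out 3.32 TANGENT(resist) 6.99 push at .188 7.45
```

Emit:
step_arm(targets=[[0,0.2,0.02,0,0,0,-1],[0,0.2,0.02,0,0,0,-1],[0,0.15,0.02,0,0,0,-1],[0,0,0,0,0,0,-1],[0,0,0,0,0,0,-1]])

```text
clock: 15.15
tool_pos: [0.647, 0.0771, 0.1696]
tool_rot: [-1.343, 0.973, -0.976]
wrist_force: [3.6, -6.8, -1.4]
width: 0.337
```

```bash
python3 d.py
```

```text
t 15.15 pos [0.647  0.0771 0.1696] Ftool [7.55 1.39 1.36] w 0.337
phi by yaw -0.0328
hinge->tcp dist 0.2004 phi by pos -0.0315
RADIAL out 4.09 TANGENT(resist) 6.49 push at .188 6.93
```

Emit:
step_arm(targets=[[0,0.15,0.015,0,0,0,-1],[0,0.1,0.01,0,0,0,-1],[0,0,0,0,0,0,-1],[0,0,0,0,0,0,-1]])

```text
clock: 15.48
tool_pos: [0.6473, 0.0772, 0.1672]
tool_rot: [-1.342, 0.973, -0.976]
wrist_force: [3.9, -6.4, -1.4]
width: 0.338
```

```bash
python3 d.py
```

```text
t 15.48 pos [0.6473 0.0772 0.1672] Ftool [7.25 1.43 1.7 ] w 0.338
phi by yaw -0.0328
hinge->tcp dist 0.2007 phi by pos -0.0321
RADIAL out 4.29 TANGENT(resist) 6.09 push at .188 6.5
```

Emit:
step_arm(targets=[[0,0.1,0.01,0,0,0,-1],[0,0,0,0,0,0,-1],[0,0,0,0,0,0,-1]])

```text
clock: 15.73
tool_pos: [0.6474, 0.0773, 0.1662]
tool_rot: [-1.342, 0.972, -0.976]
wrist_force: [2.9, -7.0, -1.6]
width: 0.336
```

```bash
python3 d.py; python3 - <<'E'
from h import *
cv2.imwrite("pics/wrist8.png",get_image("wrist")[:,:,::-1])
E
```

```text
t 15.73 pos [0.6474 0.0773 0.1662] Ftool [7.58 1.61 0.62] w 0.336
phi by yaw -0.0328
hinge->tcp dist 0.2008 phi by pos -0.0325
RADIAL out 3.41 TANGENT(resist) 6.79 push at .188 7.25
```

View pics/wrist8.png

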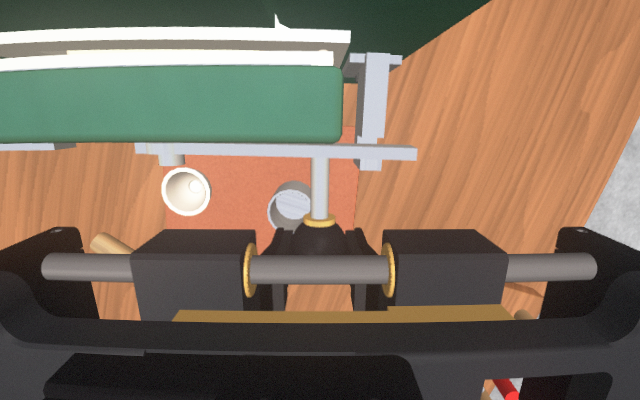

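Emit:
step_arm(targets=[[0,0.08,0.01,0,0,0,-1],[0,0,0,0,0,0,-1],[0,0,0,0,0,0,-1]])

```text
clock: 16.03
tool_pos: [0.6475, 0.0773, 0.1654]
tool_rot: [-1.342, 0.973, -0.976]
wrist_force: [3.3, -7.3, -1.1]
width: 0.339
```

```bash
python3 d.py
```

```text
t 16.03 pos [0.6475 0.0773 0.1654] Ftool [8.01 1.16 0.9 ] w 0.339
phi by yaw -0.0328
hinge->tcp dist 0.2009 phi by pos -0.0324
RADIAL out 3.83 TANGENT(resist) 7.09 push at .188 7.57
```

Emit:
step_arm(targets=[[0,0.08,0.005,0,0,0,-1],[0,0,0,0,0,0,-1],[0,0,0,0,0,0,-1]])

```text
clock: 16.28
tool_pos: [0.6476, 0.0773, 0.1647]
tool_rot: [-1.342, 0.972, -0.976]
wrist_force: [4.0, -6.7, -2.1]
width: 0.339
```

```bash
python3 d.py
```

```text
t 16.28 pos [0.6476 0.0773 0.1647] Ftool [7.62 2.12 1.69] w 0.339
phi by yaw -0.0328
hinge->tcp dist 0.201 phi by pos -0.0327
RADIAL out 4.42 TANGENT(resist) 6.44 push at .188 6.87
```

Emit:
step_arm(targets=[[0,0.12,0.01,0,0,0,-1],[0,0.12,0.01,0,0,0,-1],[0,0,0,0,0,0,-1],[0,0,0,0,0,0,-1]])

```text
clock: 16.62
tool_pos: [0.6478, 0.0774, 0.1622]
tool_rot: [-1.342, 0.972, -0.976]
wrist_force: [4.5, -7.5, -1.6]
width: 0.334
```

```bash
python3 d.py
```

```text
t 16.62 pos [0.6478 0.0774 0.1622] Ftool [8.5  1.6  1.95] w 0.334
phi by yaw -0.0328
hinge->tcp dist 0.2012 phi by pos -0.0331
RADIAL out 4.99 TANGENT(resist) 7.16 push at .188 7.63
```

Emit:
step_arm(targets=[[0,0.12,0.005,0,0,0,-1],[0,0.12,0,0,0,0,-1],[0,0.1,0,0,0,0,-1],[0,0,0,0,0,0,-1],[0,0,0,0,0,0,-1]])

```text
clock: 17.03
tool_pos: [0.6479, 0.0774, 0.1589]
tool_rot: [-1.342, 0.972, -0.976]
wrist_force: [4.8, -6.3, -2.1]
width: 0.335
```

```bash
python3 d.py; python3 - <<'E'
from h import *
cv2.imwrite("pics/wrist9.png",get_image("wrist")[:,:,::-1])
E
```

```text
t 17.03 pos [0.6479 0.0774 0.1589] Ftool [7.51 2.09 2.65] w 0.335
phi by yaw -0.0328
hinge->tcp dist 0.2013 phi by pos -0.0332
RADIAL out 5.26 TANGENT(resist) 5.97 push at .188 6.37
```

View pics/wrist9.png

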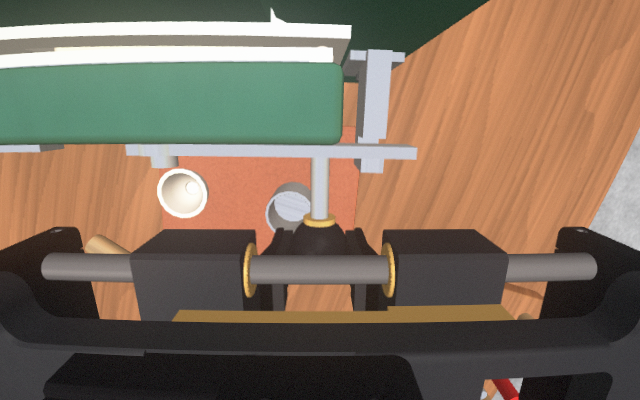

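Emit:
step_arm(targets=[[0,0.1,0.01,0,0,0,-1],[0,0.08,0,0,0,0,-1],[0,0,0,0,0,0,-1],[0,0,0,0,0,0,-1]])

```text
clock: 17.42
tool_pos: [0.6479, 0.0774, 0.157]
tool_rot: [-1.342, 0.972, -0.976]
wrist_force: [3.6, -7.2, -2.7]
width: 0.337
```

```bash
python3 d.py
```

```text
t 17.42 pos [0.6479 0.0774 0.157 ] Ftool [7.98 2.71 1.13] w 0.337
phi by yaw -0.0329
hinge->tcp dist 0.2013 phi by pos -0.0334
RADIAL out 4.03 TANGENT(resist) 6.98 push at .188 7.44
```

Emit:
step_arm(targets=[[0,0.06,0,0,0,0,-1],[0,0,0,0,0,0,-1],[0,0,0,0,0,0,-1]])

```text
clock: 17.67
tool_pos: [0.6479, 0.0774, 0.1566]
tool_rot: [-1.342, 0.972, -0.976]
wrist_force: [4.3, -7.2, -1.4]
width: 0.338
```

```bash
python3 d.py
```

```text
t 17.67 pos [0.6479 0.0774 0.1566] Ftool [8.21 1.38 1.84] w 0.338
phi by yaw -0.0328
hinge->tcp dist 0.2014 phi by pos -0.0333
RADIAL out 4.77 TANGENT(resist) 6.93 push at .188 7.39
```

Emit:
step_arm(targets=[[0,0.06,0,0,0,0,-1],[0,0,0,0,0,0,-1],[0,0,0,0,0,0,-1]])

```text
clock: 17.92
tool_pos: [0.648, 0.0774, 0.1565]
tool_rot: [-1.342, 0.972, -0.976]
wrist_force: [2.4, -7.1, 2.4]
width: 0.334
```

```bash
python3 d.py
```

```text
t 17.92 pos [0.648  0.0774 0.1565] Ftool [ 7.46 -2.36  0.08] w 0.334
phi by yaw -0.0328
hinge->tcp dist 0.2014 phi by pos -0.0335
RADIAL out 2.87 TANGENT(resist) 6.89 push at .188 7.35
```

Emit:
step_arm(targets=[[0.05,0,-0.02,0,0.0025,0,-1],[0,0,0,0,0,0,-1],[0,0,0,0,0,0,-1]])

```text
clock: 18.17
tool_pos: [0.648, 0.0772, 0.1565]
tool_rot: [-1.341, 0.974, -0.977]
wrist_force: [2.1, -7.1, 1.8]
width: 0.34
```

```bash
python3 d.py
```

```text
t 18.17 pos [0.648  0.0772 0.1565] Ftool [ 7.38 -1.81 -0.14] w 0.34
phi by yaw -0.0306
hinge->tcp dist 0.2014 phi by pos -0.0323
RADIAL out 2.63 TANGENT(resist) 6.9 push at .188 7.36
```

Emit:
step_arm(targets=[[0.05,0,-0.02,0,0.0025,0,-1],[0.05,-0.03,-0.02,0,0.0025,0,-1],[0,0,0,0,0,0,-1],[0,0,0,0,0,0,-1]])

```text
clock: 18.5
tool_pos: [0.6479, 0.0767, 0.1566]
tool_rot: [-1.339, 0.978, -0.98]
wrist_force: [2.6, -4.9, 0.5]
width: 0.342
```

```bash
python3 d.py
```

```text
t 18.5 pos [0.6479 0.0767 0.1566] Ftool [ 5.51 -0.53  1.02] w 0.342
phi by yaw -0.0261
hinge->tcp dist 0.2013 phi by pos -0.0299
RADIAL out 3.0 TANGENT(resist) 4.73 push at .188 5.05
```

Emit:
step_arm(targets=[[0.05,0,-0.02,0,0.0025,0,-1],[0,0,0,0,0,0,-1],[0,0,0,0,0,0,-1]])

```text
clock: 18.75
tool_pos: [0.6479, 0.0767, 0.1566]
tool_rot: [-1.337, 0.979, -0.982]
wrist_force: [3.4, -3.8, 0.2]
width: 0.338
```

```bash
python3 d.py
```

```text
t 18.75 pos [0.6479 0.0767 0.1566] Ftool [ 4.65 -0.17  2.14] w 0.338
phi by yaw -0.0241
hinge->tcp dist 0.2014 phi by pos -0.0296
RADIAL out 3.72 TANGENT(resist) 3.51 push at .188 3.75
```

Emit:
step_arm(targets=[[0.07,0,-0.01,0,0,0,-1],[0.05,0,0,0,0,0,-1],[0,0,0,0,0,0,-1],[0,0,0,0,0,0,-1]])

```text
clock: 19.08
tool_pos: [0.6478, 0.0765, 0.1565]
tool_rot: [-1.337, 0.979, -0.98]
wrist_force: [4.3, 0.7, 3.1]
width: 0.338
```

```bash
python3 d.py
```

```text
t 19.08 pos [0.6478 0.0765 0.1565] Ftool [ 0.66 -3.08  4.3 ] w 0.338
phi by yaw -0.025
hinge->tcp dist 0.2013 phi by pos -0.029
RADIAL out 4.24 TANGENT(resist) -0.99 push at .188 -1.06
```

Emit:
step_arm(targets=[[0,0,0.05,0,0,0,-1],[0,0,0,0,0,0,-1],[0,0,0,0,0,0,-0.2],[0,0,0,0,0,0,0.2],[0,0,0,0,0,0,0.6],[0,0,0,0,0,0,1],[0,0,0,0,0,0,1],[0,0,0,0,0,0,1],[0,0,0,0,0,0,1]])

```text
clock: 19.83
tool_pos: [0.6477, 0.0758, 0.1558]
tool_rot: [-1.339, 0.981, -0.98]
wrist_force: [-0.8, -0.5, -1.0]
width: 0.769
```

```bash
python3 d.py; python3 - <<'E'
from h import *
cv2.imwrite("pics/wrist10.png",get_image("wrist")[:,:,::-1])
E
```

```text
t 19.83 pos [0.6477 0.0758 0.1558] Ftool [ 0.29  1.01 -0.9 ] w 0.769
phi by yaw -0.0243
hinge->tcp dist 0.2012 phi by pos -0.0254
RADIAL out -0.72 TANGENT(resist) 0.61 push at .188 0.65
```

View pics/wrist10.png

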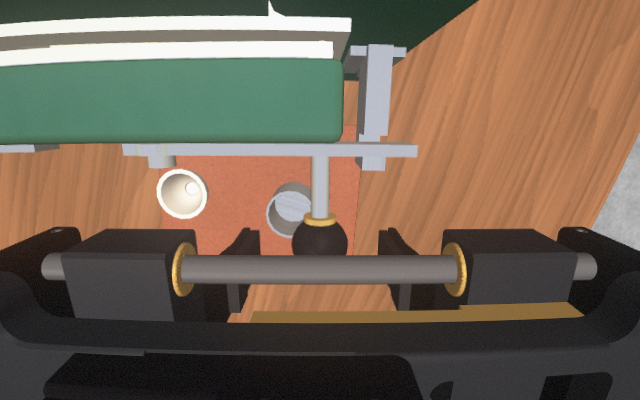

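Latched and held. The bar sits behind the lip with the gripper open. Retreating straight up.

Emit:
step_arm(targets=[[0,0,0,0,0,0,1],[0,0,0,0,0,0,1],[0,-1,0,0,0,0,1],[0,-2,0,0,0,0,1],[0,-3,0,0,0,0,1],[0,-3,0,0,0,0,1],[0,-3,0,0,0,0,1],[0,-3,0,0,0,0,1],[0,-3,0,0,0,0,1],[0,0,0,0,0,0,1],[0,0,0,0,0,0,1]])

```text
clock: 20.8
tool_pos: [0.6486, 0.0756, 0.3385]
tool_rot: [-1.336, 0.978, -0.983]
wrist_force: [0.1, -0.6, -0.0]
width: 1.004
```

```bash
python3 d.py; python3 - <<'E'
from h import *
w=get_image("wrist")[:,:,::-1];m=camera_model("wrist")
cv2.imwrite("pics/wrist11.png",w[:240])
cv2.imwrite("pics/wrist11c.png",cv2.resize(w[60:220,200:440],None,fx=3.3,fy=3.3,interpolation=cv2.INTER_CUBIC))
cv2.imwrite("pics/scene11.png",get_image("scene")[:,:,::-1])
x0=280;y0=150
E
```

```text
t 20.8 pos [0.6486 0.0756 0.3385] Ftool [ 0.63  0.02 -0.12] w 1.004
phi by yaw -0.0241
hinge->tcp dist 0.2021 phi by pos -0.0244
RADIAL out 0.12 TANGENT(resist) 0.63 push at .188 0.67
```

View pics/wrist11c.png

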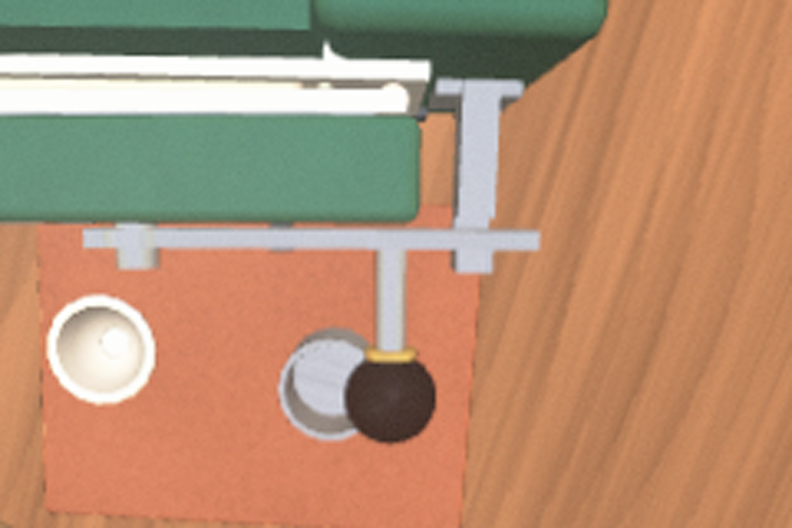

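View pics/scene11.png

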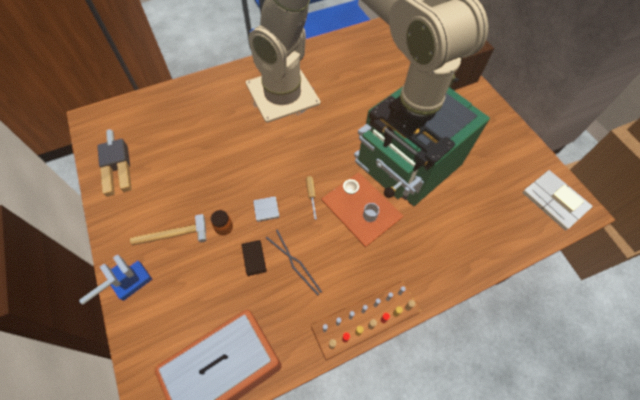

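```bash
python3 -c "
from bench import *
print(job_done())"
```

```text
the job is handed in; nothing more can be done
None
```

The kiln door is shut and latched, and the job was handed in at about 21 s of the 51 s allowed; no verdict is reported.

**What I did:** I pinched the ball across its stem and swung the door round its hinge, slowing to about 1 mm steps near the mouth. The bar was raised to about 0.22 rad before it reached the keeper. The plug first touched at a door angle of about -0.01 rad. I pressed in about 3.5 to 4 mm, with at most about 7.6 N, which is below the 11 N where the plug goes solid. I then lowered the bar into the notch in small steps. It met nothing on the way down, and I felt its stop pin at the same height as at the start.

**Last checks:**
- **Latch:** When I eased off, the door came back slightly and stopped at about -0.03 rad while the push fell to zero, so the lip was holding it. With the gripper away, the last wrist picture shows the bar lying level in the notch, behind the lip.
- **Surroundings:** The scene picture shows the crucible, flask, tongs and other loose things where they were.

**Disagreements:** The hinge-to-ball distance read about 2 mm short of its given value. That caused sideways pulls of up to about 5 N on the ball, which I trimmed out along the way. The push readings scattered by about 0.7 N, so the plug depth is good to about 0.5 mm.

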